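# Put the microscope accessories away on their shadow pads

## Task

The inspection is finished: put the four loose microscope accessories (eyepiece, auxiliary lens, steel collar and calibration scale) away, each flat or upright as it stands now and centred on the foam pad whose pale silhouette has its shape and size, with the calibration scale lined up with its rectangle. Set each one down gently, do not drop it, and leave the petri dish and the bottle of lens cleaner where they are.

Things in the scene. Friction and masses are not known exactly. Their poses are not given: they have to be found in the camera images.
- eyepiece: spare microscope eyepiece standing upright: bare metal tube 30 mm diameter from 0 to 22 mm height, black body 40 mm diameter from 22 to 48 mm (grip it here), black rubber eyecup 36 mm diameter from 48 to 56 mm with the dark lens on top; about 75 g. Origin: centre of its underside; z up.
- aux_lens: auxiliary objective lens lying flat: a black knurled disc 60 mm diameter from 5 to 20 mm height on a metal thread 50 mm diameter from 0 to 5 mm, dark glass 42 mm across in its top; about 110 g. Origin: centre of its underside; z up.
- collar: bright steel post collar lying flat: a plain ring 46 mm outside, 26 mm bore, 18 mm high; about 130 g. Origin: centre of its underside; z up (axis of the ring).
- scale_block: calibration scale: flat aluminium bar 80 x 28 mm, 12 mm high, with a dark glass window and graduations on top; about 70 g. Origin: centre of its underside; x along the 80 mm length, y across the 28 mm width, z up. Lies at any yaw; either end may be either way round.
- pad_eyepiece: fixed dark-grey square foam pad 96 x 96 mm, 4 mm thick, flat on the bench, a pale silhouette flush in its middle: a plain round disc 42 mm diameter (the smaller of the two plain discs), for the eyepiece. Origin: centre of its underside (below the silhouette's centre, 4 mm below the pad's top); z up. Pads lie on the far side of the handling area, the loose things on the near side.
- pad_lens: fixed dark-grey square foam pad 96 x 96 mm, 4 mm thick, flat on the bench, a pale silhouette flush in its middle: a plain round disc 62 mm diameter (the larger of the two plain discs), for the auxiliary lens. Origin: centre of its underside (below the silhouette's centre, 4 mm below the pad's top); z up.
- pad_collar: fixed dark-grey square foam pad 96 x 96 mm, 4 mm thick, flat on the bench, a pale silhouette flush in its middle: a ring 48 mm outside with a dark middle 24 mm diameter, for the steel collar. Origin: centre of its underside (below the silhouette's centre, 4 mm below the pad's top); z up.
- pad_scale: fixed dark-grey square foam pad 96 x 96 mm, 4 mm thick, flat on the bench, a pale silhouette flush in its middle: a rectangle 82 x 30 mm, for the calibration scale; x runs along the 82 mm, y across the 30 mm. Origin: centre of its underside (below the silhouette's centre, 4 mm below the pad's top); z up. It is turned up to 0.4 rad.
- petri_dish: bystander standing among the loose things: closed clear petri dish with a small circuit sample in it, 60 mm diameter, 16 mm high, 60 g. Must stay where it is. Origin: centre of its underside; z up.
- cleaner: bystander standing among the loose things: small amber glass bottle of lens cleaner with a white cap, 32 mm diameter, 68 mm high, 60 g (the tallest thing in the handling area). Must stay where it is. Origin: centre of its underside; z up.
Not all that is in view belongs to the job. Leave any blue look-alike of the pad_collar alone.

How it is judged (in metres and radians):
At the end, for the whole second after the job is handed in: Each accessory rests on its own pad, within 12 mm of the silhouette's centre, upright within 0.12 rad and at rest; the scale's length is within 0.2 rad of the rectangle's, either way round; the petri dish and the bottle have moved less than 20 mm and are upright within 0.3 rad (horizontal distance between eyepiece and pad_eyepiece below 0.012 m and z of eyepiece in the frame of pad_eyepiece between 0.001 and 0.008 m and angle between each of eyepiece, aux_lens, collar, scale_block's own z axis and vertical below 0.12 rad and linear speed of each of eyepiece, aux_lens, collar, scale_block below 0.02 m/s and angular speed of each of eyepiece, aux_lens, collar, scale_block below 0.2 rad/s and horizontal distance between aux_lens and pad_lens below 0.012 m and z of aux_lens in the frame of pad_lens between 0.001 and 0.008 m and horizontal distance between collar and pad_collar below 0.012 m and z of collar in the frame of pad_collar between 0.001 and 0.008 m and horizontal distance between scale_block and pad_scale below 0.012 m and z of scale_block in the frame of pad_scale between 0.001 and 0.008 m and angle between the x axis of scale_block and the x axis of pad_scale, either way round below 0.2 rad and distance of each of petri_dish, cleaner from where it was at the start of the episode below 0.02 m and angle between each of petri_dish, cleaner's own z axis and vertical below 0.3 rad); the robot touches nothing.
It fails at once if an accessory is dropped or knocked flying (faster than 0.6 m/s, as after a fall of 18 mm, while not held by the fingers) ((linear speed of eyepiece above 0.6 m/s and contact force between eyepiece and the fingers below 0.05 N) or (linear speed of aux_lens above 0.6 m/s and contact force between aux_lens and the fingers below 0.05 N) or (linear speed of collar above 0.6 m/s and contact force between collar and the fingers below 0.05 N) or (linear speed of scale_block above 0.6 m/s and contact force between scale_block and the fingers below 0.05 N)).
It fails at once if the petri dish is moved by more than 20 mm or tipped (distance of petri_dish from where it was at the start of the episode above 0.02 m or angle between petri_dish's own z axis and vertical above 0.3 rad).
It fails at once if the bottle of lens cleaner is moved by more than 20 mm or tipped (distance of cleaner from where it was at the start of the episode above 0.02 m or angle between cleaner's own z axis and vertical above 0.3 rad).
It also fails if it takes over 112 s, if anything falls off the work surface, if the arm or the gripper's body presses on something with over 40 N, if the wrist force passes 120 N, or if a joint passes its speed limit or range.

## Robot

A 6-joint arm with a two-finger parallel gripper is mounted at the origin on the work surface. World frame = base frame: x ahead of the robot, y to its left, z up, the work surface at z = 0. Lengths are in mm, angles in rad, forces in N, time in s.
With the tool pointing down it reaches from about 400 to 925 mm from the base axis. Payload 12.5 kg.
Tool frame: the origin (TCP) lies midway between the tips of the shut fingers; the grasp point (between the pads) lies 19 mm behind it (env.pinch_z is the z of the grasp point in the tool frame, in mm); z points along the fingers, y is the line along which they close (so a half turn about z gives the same grasp; the last joint's range is limited). The gripper opens to 95 mm and grips with 3 to 60 N. Pads are 20 mm wide; open, the fingers measure 119 mm over their backs; the gripper's body (75 mm by 180 mm) begins 59 mm behind the grasp point.
Start: joints at [1.067, 0.491, 1.559, -0, 1.092, -0.106], TCP at [242.105, 576.222, 214.661] pointing down, gripper open.
Joint ranges: [-3.1, 3.1], [-0.84, 2.19], [0.05, 2.79], [-1.13, 4.28], [0.06, 2.93], [-2.69, 2.69]. Speed limits (rad/s): [2.22, 2.22, 2.79, 3.14, 3.14, 3.14].

## Interface

Orientations are given as [roll, pitch, yaw] about the fixed x, y, z axes, in that order (R = Rz(yaw) Ry(pitch) Rx(roll)).
In Python, from cell import env, eyes gives the robot as it stands.
- The arm moves only by the shell command python3 -m inch 'ROWS'. ROWS is JSON, a list of rows, each a list of 3 entries, a list of its own where there are three numbers: the shift along the tool's x, y, z in units of 60 mm (1.0 is 60 mm), then the turn about the tool's z in units of 5 degrees (1.0 is 5 degrees), then the closure, from -1 (fully open) to 1 (shut). In form: [[[tx, ty, tz], turn, claw], ...]. A call has exactly 10 rows; each row shifts and turns the commanded pose from where the row before left it, along the tool's axes as they then stand; what a row does not reach is not made up. A row lasts 1/8 s, in which the tool goes at most 62.5 mm and 10.7 degrees, less where a joint would pass 70% of its speed; a pose out of reach is approached as far as the arm can. A call is refused whole if a number of a shift passes 1 or a number of a turn 1, either way. A call with a gripper value outside its range is refused whole. The fingers move at their own pace and stop on an object; the grip force is fixed at half the most. Time passes only in rows, so rows that do not move let the fingers close, or fill a call up. It gives the time, the measured TCP pose, the force, the opening and the grip force at its end, in the units of the state.
- env.state(): the state, without advancing time (a new reading comes with each control period).
- eyes.read_camera(name): name is "side" or "top"; returns a dict with "pixels" (480x640x3 uint8, red, green, blue), "fx", "fy", "cx", "cy" (pixels), "extrinsics" (4x4, takes a point from world to camera coordinates). Camera axes: x right, y down, z forward; pixel columns grow to the right and rows downward; lengths in mm; the calibration is good to about 2 mm. A picture is of the moment at which its call begins. There is no depth.
- env.job_done(): hands the job in; it is judged then, once.
Trained networks look in a picture, given as the dict that the camera call returned (one of the last four; its "shot" number tells which), for a name from the list of things; names that differ only in an ending like _2 or _b are one class to them, and where a whole thing is asked for, a point or a joint stands for the part that bears it (a point fixed in the world has none). Each returns a list of dicts, best first, with "score" (0 to 1); they miss things now and then, are a little off and sometimes report something else, mostly with a low value. They report only what shows in the picture. A call takes as long as a camera call. They do not tell look-alikes from the thing itself.
- eyes.boxes_of(name, picture): "centre" ([row, column] in pixels, amid what is visible of it).
- eyes.cut_out(name, picture): "mask" (480x640 bool, what is visible of it) and "centre" ([row, column] in pixels, amid what is visible of it).
- eyes.spot_point(name, picture): "centre" ([row, column] in pixels: a listed point, or the origin of a listed thing).
The state is a dict: "t": time; "joints": joint angles; "qvel": joint speeds; "tau": joint torques, N m; "eef_pos": TCP position; "tcp_rot": TCP orientation; "ft_force": force on the tool from outside, world axes, zero at the start; "moment": the same for the moment, N m; "opening": opening from 0.0 (shut) to 1.0 (fully open); "grip_force": force on a finger pad.
Only numpy, scipy, OpenCV 4.12 (cv2) and the standard library are available. Lean on these libraries where they do the work, as an engineer would, in place of code of your own. Each camera call takes 0.05 s, during which the arm holds its last target. There are 200 camera calls.

## Working session

There is one attempt and no reset: what is moved stays moved. The work goes in short steps, Python scripts to look and compute and a shell command to move; the robot and the scene stay as the last step left them, time stands still between calls to the robot, and variables do not carry over. Pictures are saved under pics/ and viewed, at most 14 in all, crops included, and the job is handed in when it is done.

```bash
ls; mkdir -p pics
python3 - <<'E'
from cell import env, eyes
import cv2
s=env.state();print(s['t'],s['eef_pos'],s['tcp_rot'],s['opening'],env.pinch_z)
for n in('side','top'):
    p=eyes.read_camera(n);cv2.imwrite(f'pics/{n}0.png',p['pixels'][:,:,::-1]);print(n,p['fx'],p['cx'],p['cy'],p['extrinsics'].tolist() if hasattr(p['extrinsics'],'tolist') else p['extrinsics'])
    for k in 'eyepiece aux_lens collar scale_block pad_eyepiece pad_lens pad_collar pad_scale petri_dish cleaner'.split():
        print(k,[(round(d['score'],2),[round(float(c)) for c in d['centre']]) for d in eyes.spot_point(k,p)][:4],[(round(d['score'],2),[round(float(c)) for c in d['centre']]) for d in eyes.cut_out(k,p)][:4])
print(env.state()['t'])
E
```

```text
pics
0.0 [241.98141651 575.98637463 214.0521467 ] [-3.14048987e+00 -1.16081591e-04  2.74377737e+00] 1.000481622769117 -18.8
side 536.9072336013104 327.7082531534446 235.54648373434517 [[-0.9719174368919571, -0.23438197495867719, 0.021013940131216165, 516.4509137556339], [-0.17843743689059588, 0.675812955012285, -0.7151481881075262, 146.04861408682314], [0.15341635174023313, -0.698814667599381, -0.6986569139189017, 1015.154365644944], [0.0, 0.0, 0.0, 1.0]]
eyepiece [(0.74, [239, 362])] [(0.93, [227, 359])]
aux_lens [(0.97, [356, 336])] [(0.78, [352, 341])]
collar [(0.85, [291, 346])] [(0.62, [292, 348])]
scale_block [(0.86, [169, 396])] [(0.81, [164, 395])]
pad_eyepiece [(0.74, [281, 267])] [(0.84, [280, 267]), (0.46, [414, 314])]
pad_lens [] [(0.61, [352, 242])]
pad_collar [(0.77, [174, 316]), (0.7, [138, 342]), (0.52, [352, 340])] [(0.83, [172, 315]), (0.61, [347, 339])]
pad_scale [(0.65, [220, 287])] [(0.93, [220, 286])]
petri_dish [(0.76, [421, 319])] [(0.94, [416, 316]), (0.28, [352, 243])]
cleaner [(0.66, [200, 379])] [(0.79, [193, 378])]
top 477.2740614681692 322.45508617696777
[... 222 characters left out ...]
3340743156848816, -0.995275367770637, 1114.2330380037617], [0.0, 0.0, 0.0, 1.0]]
eyepiece [(0.62, [278, 331])] [(0.57, [275, 329])]
aux_lens [(0.78, [280, 210])] [(0.82, [282, 207])]
collar [(0.54, [276, 271])] [(0.79, [272, 271])]
scale_block [(0.79, [293, 443])] [(0.59, [292, 443])]
pad_eyepiece [(0.95, [214, 264])] [(0.63, [211, 265])]
pad_lens [(0.82, [212, 197])] [(0.93, [216, 196]), (0.38, [275, 265])]
pad_collar [(0.87, [225, 481]), (0.84, [216, 414]), (0.2, [289, 442])] [(0.77, [222, 479]), (0.6, [216, 410])]
pad_scale [(0.92, [204, 338])] [(0.8, [203, 338])]
petri_dish [(0.64, [281, 157])] [(0.85, [281, 158])]
cleaner [(0.58, [281, 380])] [(0.55, [283, 383]), (0.46, [283, 209])]
2.1
```

View both.

View pics/side0.png

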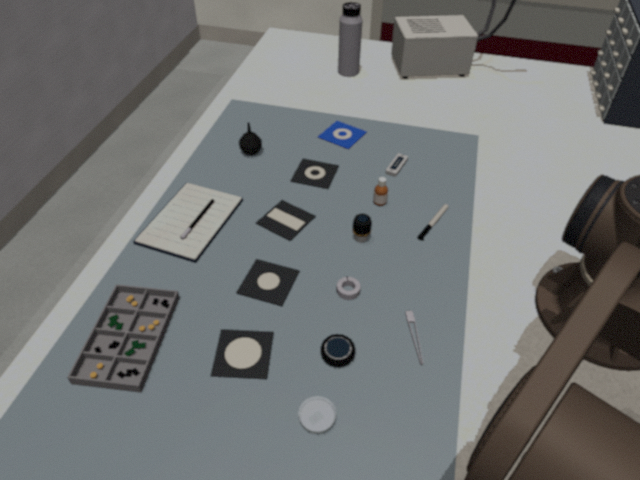

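View pics/top0.png

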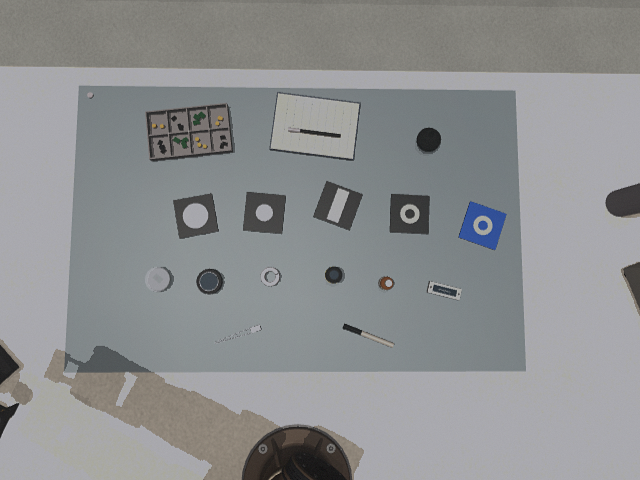

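```bash
cat > h.py <<'E'
import numpy as np, cv2
from cell import env, eyes
def ray(p,rc):
    E=np.array(p['extrinsics']);R,t=E[:3,:3],E[:3,3]
    d=R.T@np.array([(rc[1]-p['cx'])/p['fx'],(rc[0]-p['cy'])/p['fy'],1]);return -R.T@t,d
def atz(p,rc,z):
    o,d=ray(p,rc);return o+d*(z-o[2])/d[2]
def tri(a,ra,b,rb):
    A=[];B=[]
    for p,rc in((a,ra),(b,rb)):
        o,d=ray(p,rc);d=d/np.linalg.norm(d);M=np.eye(3)-np.outer(d,d);A.append(M);B.append(M@o)
    X=np.linalg.lstsq(np.vstack(A),np.hstack(B),rcond=None)[0]
    return X
def blob(p,rc,r,lo,hi):
    """centroid/angle of pixels in brightness range near rc, component nearest rc"""
    g=cv2.cvtColor(p['pixels'],cv2.COLOR_RGB2GRAY);y,x=int(rc[0]),int(rc[1])
    m=np.zeros_like(g);m[y-r:y+r,x-r:x+r]=((g>=lo)&(g<=hi))[y-r:y+r,x-r:x+r]
    n,l,s,c=cv2.connectedComponentsWithStats(m)
    i=1+np.argmax(s[1:,4]);pts=cv2.findNonZero((l==i).astype(np.uint8))
    hull=cv2.convexHull(pts);M=cv2.moments(hull)
    return (M['m01']/M['m00'],M['m10']/M['m00']),s[i,4],cv2.minAreaRect(hull)
E
python3 - <<'E'
from h import *
S=eyes.read_camera('side');T=eyes.read_camera('top')
seed={'eyepiece':((239,362),(278,331)),'aux_lens':((356,336),(280,210)),'collar':((291,346),(276,271)),'scale_block':((167,396),(291,443)),'petri_dish':((421,319),(281,157)),'cleaner':((200,379),(281,380))}
for k,(s,t) in seed.items():
    print(k,'tri',tri(S,s,T,t).round(), 'top z0',atz(T,t,0)[:2].round())
pads={'pad_eyepiece':((281,268),(213,264)),'pad_lens':((353,243),(216,196)),'pad_collar':((173,315),(214,410)),'pad_scale':((219,286),(204,338))}
for k,(s,t) in pads.items():
    a=blob(S,s,20 if k!='pad_lens' else 26,130,255);b=blob(T,t,18,110,255)
    print(k,np.round(a[0],1),a[1],np.round(b[0],1),b[1],np.round(b[2][1],1),'tri',tri(S,a[0],T,b[0]).round(1),atz(T,b[0],4)[:2].round(1))
out=[]
for (y,x) in [(281,210),(276,271),(278,333),(291,443),(214,264),(216,196),(204,338),(214,410)]:
    out.append(cv2.resize(T['pixels'][y-24:y+24,x-24:x+24,::-1],(195,195),interpolation=cv2.INTER_NEAREST))
for (y,x) in [(353,337),(290,347),(230,362),(166,396),(281,268),(353,243),(219,286),(173,315)]:
    out.append(cv2.resize(S['pixels'][y-24:y+24,x-24:x+24,::-1],(195,195),interpolation=cv2.INTER_NEAREST))
im=np.vstack([np.hstack(out[i:i+4]) for i in (0,4,8)]);cv2.imwrite('pics/crops.png',im)
E
```

```text
eyepiece tri [474. -80.   0.] top z0 [472. -80.]
aux_lens tri [466. 213.  -5.] top z0 [466. 212.]
collar tri [477.  66.  -4.] top z0 [476.  65.]
scale_block tri [ 441. -354.   -3.] top z0 [ 440. -354.]
petri_dish tri [464. 340.  -1.] top z0 [464. 339.]
cleaner tri [ 462. -198.   15.] top z0 [ 465. -200.]
pad_eyepiece [280.6 267.9] 268 [212.2 264. ] 234 [17. 16.] tri [631.7  84.2   2.7] [631.6  84.1]
pad_lens [352.5 242.6] 851 [215.4 195. ] 512 [25. 24.] tri [623.  252.    2.6] [623.  251.7]
pad_collar [172.3 314.6] 131 [213.4 409.3] 216 [19. 18.] tri [ 630.3 -273.3    3. ] [ 630.5 -273. ]
pad_scale [218.7 285.7] 341 [205.  337.6] 397 [12.1 32.8] tri [650.1 -96.5   2.7] [650.3 -96.4]
```

View pics/crops.png

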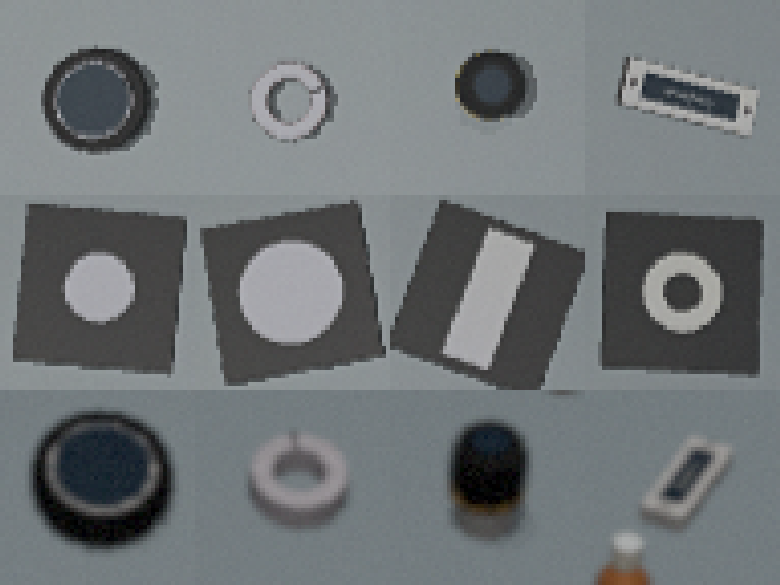

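Run:
```python
from h import *
S=eyes.read_camera('side');T=eyes.read_camera('top')
D={'lens':((348.2,337.9),(281.4,209.2),20),'collar':((283.2,348.6),(276.9,270.2),18),'eyep':((218.3,362.6),(274.2,333.4),56),'scale':((163.7,397.4),(290.6,444.9),12)}
for k,(s,t,z) in D.items(): print(k,tri(S,s,T,t).round(1),atz(T,t,z)[:2].round(1))
b=blob(T,(291,444),22,165,255);print(b[1],b[2]); c=cv2.boxPoints(b[2]);P=[atz(T,(q[1],q[0]),12)[:2] for q in c]
print(np.round(P),np.mean(P,0));e=max((P[1]-P[0],P[2]-P[1]),key=np.linalg.norm);print('scale yaw',np.degrees(np.arctan2(e[1],e[0])))
b=blob(T,(204,338),18,110,255);c=cv2.boxPoints(b[2]);P=[atz(T,(q[1],q[0]),4)[:2] for q in c]
e=max((P[1]-P[0],P[2]-P[1]),key=np.linalg.norm);print('pad yaw',np.degrees(np.arctan2(e[1],e[0])),np.mean(P,0))
for d in eyes.cut_out('scale_block',T)[:1]:
    pts=cv2.findNonZero(d['mask'].astype(np.uint8));r=cv2.minAreaRect(pts);print(r)
b=blob(T,(277,270),14,165,255);print('collar',b[0],b[1],b[2],atz(T,b[0],18))
```

```text
lens [462.9 210.9  15.8] [463. 210.]
collar [474.4  65.7  20.3] [473.9  65.8]
eyep [479.4 -83.6  55.5] [480.2 -83.4]
scale [ 440.9 -356.7    5.7] [ 441.7 -354.8]
114 ((444.38238525390625, 289.9706115722656), (32.25723648071289, 9.943960189819336), 14.03624439239502)
[[ 441. -313.]
 [ 464. -319.]
 [ 445. -395.]
 [ 422. -388.]] [ 443.21821991 -353.62590915]
scale yaw -103.8854718466381
pad yaw -20.351022808641826 [650.77972399 -96.65287268]
((443.9411926269531, 290.23529052734375), (33.46991729736328, 11.64171028137207), 14.03624439239502)
collar (276.1296296296296, 269.4281481481481) 112 ((269.45001220703125, 275.8500061035156), (16.443843841552734, 17.39252471923828), 71.56504821777344) [475.74715051  67.67407648  18.        ]
```

```bash
python3 -m inch '[[[0,0,0.17],1,-1],[[0,0,0.17],1,-1],[[0,0,0.17],1,-1],[[0,0,0.17],1,-1],[[0,0,0.17],1,-1],[[0,0,0.17],1,-1],[[0,0,0.17],1,-1],[[0,0,0.17],1,-1],[[0,0,0.17],1,-1],[[0,0,0.17],1,-1]]'
python3 -m inch '[[[0,0,0],1,-1],[[0,0,0],1,-1],[[0,0,0],1,-1],[[0,0,0],0.44,-1],[[0,0,0],0,-1],[[-1,0.6,0],0,-1],[[-1,0.6,0],0,-1],[[-1,0.6,0],0,-1],[[-1,0.6,0],0,-1],[[0,0,0],0,-1]]'
```

```text
t: 3.6
eef_pos: [242.1, 576.3, 112.3]
tcp_rot: [3.142, -0.0, 1.868]
ft_force: [1.0, 0.3, 0.5]
opening: 1.003
grip_force: 0.0
t: 4.85
eef_pos: [372.6, 359.0, 112.9]
tcp_rot: [3.141, 0.0, 1.567]
ft_force: [-0.5, 0.4, 0.5]
opening: 1.0
grip_force: 0.0
```

```bash
python3 -m inch '[[[-0.31,0.19,0],0,-1],[[-0.31,0.19,0],0,-1],[[-0.31,0.19,0],0,-1],[[-0.31,0.19,0],0,-1],[[-0.31,0.19,0],0,-1],[[-0.31,0.19,0],0,-1],[[-0.31,0.19,0],0,-1],[[-0.31,0.18,0],0,-1],[[0,0,0.3],0,-1],[[0,0,0.2],0,-1]]'
```

```text
t: 6.1
eef_pos: [461.2, 213.7, 82.0]
tcp_rot: [-3.141, -0.0, 1.572]
ft_force: [0.0, -0.3, 0.1]
opening: 0.998
grip_force: 0.0
```

```bash
python3 -m inch '[[[-0.05,0.03,0.2],0,-1],[[0,0,0.22],0,-1],[[0,0,0.22],0,-1],[[0,0,0.22],0,-1],[[0,0,0.2],0,-1],[[0,0,0.13],0,-1],[[0,0,0.07],0,-1],[[0,0,0.04],0,-1],[[0,0,0],0,-1],[[0,0,0],0,0.3]]'; python3 -m inch '[[[0,0,0],0,1],[[0,0,0],0,1],[[0,0,0],0,1],[[0,0,0],0,1],[[0,0,0],0,1],[[0,0,0],0,1],[[0,0,0],0,1],[[0,0,0],0,1],[[0,0,0],0,1],[[0,0,0],0,1]]'
```

```text
t: 7.35
eef_pos: [463.3, 210.1, 4.9]
tcp_rot: [3.141, -0.0, 1.571]
ft_force: [0.8, -0.7, -0.5]
opening: 0.94
grip_force: 0.0
t: 8.6
eef_pos: [463.3, 210.1, 4.7]
tcp_rot: [3.141, -0.0, 1.571]
ft_force: [0.3, -0.6, 3.0]
opening: 0.626
grip_force: 30.0
```

```bash
python3 -m inch '[[[0,0,-0.2],0,1],[[0,0,-0.3],0,1],[[0,0,-0.3],0,1],[[0,0.2,0],0,1],[[0.13,0.5,0],0,1],[[0.14,0.5,0],0,1],[[0.14,0.5,0],0,1],[[0.14,0.5,0],0,1],[[0.14,0.46,0],0,1],[[0,0,0],0,1]]'; python3 -m inch '[[[0,0,0],0,1],[[0,0,0.15],0,1],[[0,0,0.15],0,1],[[0,0,0.15],0,1],[[0,0,0],0,1],[[0,0,0],0,1],[[0,0,0],0,1],[[0,0,0],0,1],[[0,0,0],0,1],[[0,0,0],0,1]]'
```

```text
t: 9.85
eef_pos: [624.3, 251.6, 51.5]
tcp_rot: [3.141, -0.0, 1.571]
ft_force: [-0.8, -0.1, -2.1]
opening: 0.624
grip_force: 30.0
t: 11.1
eef_pos: [622.8, 251.5, 25.7]
tcp_rot: [3.141, -0.0, 1.571]
ft_force: [0.3, -0.4, -0.1]
opening: 0.625
grip_force: 30.0
```

```bash
python3 -m inch '[[[0,0,0.08],0,1],[[0,0,0.08],0,1],[[0,0,0.05],0,1],[[0,0,0.03],0,1],[[0,0,0.02],0,1],[[0,0,0.01],0,1],[[0,0,0],0,1],[[0,0,0],0,1],[[0,0,0],0,1],[[0,0,0],0,1]]'
```

```text
t: 12.35
eef_pos: [622.8, 251.5, 9.5]
tcp_rot: [3.141, -0.0, 1.571]
ft_force: [0.1, 0.1, -1.4]
opening: 0.623
grip_force: 30.0
```

```bash
python3 -m inch '[[[0,0,0.015],0,1],[[0,0,0],0,1],[[0,0,0],0,1],[[0,0,0],0,-0.3],[[0,0,0],0,-0.5],[[0,0,0],0,-0.8],[[0,0,0],0,-1],[[0,0,0],0,-1],[[0,0,0],0,-1],[[0,0,0],0,-1]]'; python3 -m inch '[[[0,0,-0.2],0,-1],[[0,0,-0.4],0,-1],[[0,0,-0.4],0,-1],[[-0.3,-0.2,-0.2],0,-1],[[-0.5,-0.4,0],0,-1],[[-0.5,-0.4,0],0,-1],[[-0.5,-0.4,0],0,-1],[[-0.5,-0.4,0],0,-1],[[-0.5,-0.4,0],0,-1],[[-0.29,-0.26,0],0,-1]]'
```

```text
t: 13.6
eef_pos: [622.8, 251.5, 8.6]
tcp_rot: [3.141, -0.0, 1.571]
ft_force: [-0.9, -1.0, -0.1]
opening: 1.002
grip_force: 0.0
t: 14.85
eef_pos: [474.4, 65.0, 81.4]
tcp_rot: [3.141, -0.0, 1.57]
ft_force: [0.0, -0.7, 0.1]
opening: 0.999
grip_force: 0.0
```

Run:
```python
from h import *
T=eyes.read_camera('top')
im=T['pixels'][180:310,120:500,::-1];cv2.imwrite('pics/t1.png',cv2.resize(im,None,fx=2.1,fy=2.1,interpolation=cv2.INTER_CUBIC))
print(env.state()['eef_pos'])
```

```text
[472.84801374  64.07687872  81.27925118]
```

View pics/t1.png

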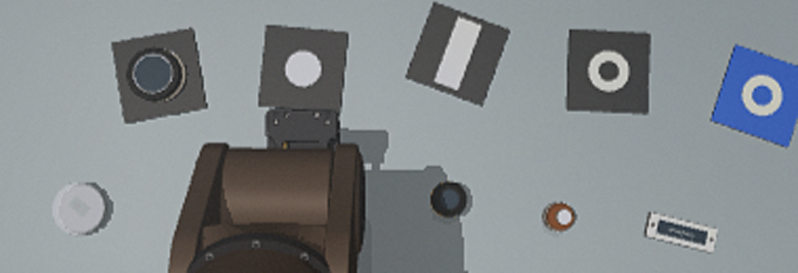

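```bash
python3 -m inch '[[[0.03,0.04,0.2],0,-1],[[0,0,0.22],0,-1],[[0,0,0.22],0,-1],[[0,0,0.22],0,-1],[[0,0,0.2],0,-1],[[0,0,0.13],0,-1],[[0,0,0.07],0,-1],[[0,0,0.02],0,-1],[[0,0,0],0,-1],[[0,0,0],0,0.3]]'; python3 -m inch '[[[0,0,0],0,1],[[0,0,0],0,1],[[0,0,0],0,1],[[0,0,0],0,1],[[0,0,0],0,1],[[0,0,0],0,1],[[0,0,0],0,1],[[0,0,0],0,1],[[0,0,0],0,1],[[0,0,0],0,1]]'
```

```text
t: 16.15
eef_pos: [477.8, 67.9, 4.0]
tcp_rot: [3.141, -0.0, 1.571]
ft_force: [-0.0, 1.4, 0.1]
opening: 0.942
grip_force: 0.0
t: 17.4
eef_pos: [477.5, 67.9, 3.7]
tcp_rot: [-3.141, -0.0, 1.571]
ft_force: [-1.9, -0.5, 0.6]
opening: 0.47
grip_force: 30.0
```

```bash
python3 -m inch '[[[0,0,-0.2],0,1],[[0,0,-0.4],0,1],[[0,0.1,-0.5],0,1],[[0,0.5,-0.2],0,1],[[-0.2,0.6,0],0,1],[[-0.5,0.6,0],0,1],[[-0.7,0.5,0],0,1],[[-0.7,0.25,0],0,1],[[-0.7,0,0],0,1],[[-0.7,0,0],0,1]]'; python3 -m inch '[[[-0.7,0,0],0,1],[[-0.6,0,0],0,1],[[-0.4,0,0],0,1],[[-0.3,0,0],0,1],[[-0.16,0,0],0,1],[[0,0,0],0,1],[[0,0,0.2],0,1],[[0,0,0.3],0,1],[[0,0,0],0,1],[[0,0,0],0,1]]'
```

```text
t: 18.65
eef_pos: [630.7, -143.5, 82.4]
tcp_rot: [3.141, 0.0, 1.571]
ft_force: [1.2, 0.6, -1.5]
opening: 0.467
grip_force: 30.0
t: 19.9
eef_pos: [630.7, -271.5, 51.5]
tcp_rot: [-3.141, -0.0, 1.571]
ft_force: [-0.4, -0.3, -0.5]
opening: 0.467
grip_force: 30.0
```

```bash
python3 -m inch '[[[0,0,0.2],0,1],[[0,0,0.2],0,1],[[0,0,0.15],0,1],[[0,0,0.08],0,1],[[0,0,0.05],0,1],[[0,0,0.03],0,1],[[0,0,0.01],0,1],[[0,0,0],0,1],[[0,0,0],0,1],[[0,0,0],0,1]]'
```

```text
t: 21.15
eef_pos: [630.7, -271.7, 8.6]
tcp_rot: [3.141, 0.0, 1.571]
ft_force: [-1.1, -0.1, -1.1]
opening: 0.465
grip_force: 30.0
```

```bash
python3 -m inch '[[[0,0,0.018],0,1],[[0,0,0],0,1],[[0,0,0],0,1],[[0,0,0],0,-0.1],[[0,0,0],0,-0.4],[[0,0,0],0,-0.8],[[0,0,0],0,-1],[[0,0,0],0,-1],[[0,0,0],0,-1],[[0,0,0],0,-1]]'; python3 -m inch '[[[0,0,-0.2],0,-1],[[0,0,-0.4],0,-1],[[0,0,-0.4],0,-1],[[-0.2,-0.2,-0.4],0,-1],[[-0.3,-0.6,0],0,-1],[[-0.3,-0.7,0],0,-1],[[-0.3,-0.7,0],0,-1],[[-0.2,-0.5,0],0,-1],[[-0.07,-0.44,0],0,-1],[[0,0,0],0,-1]]'; python3 -m inch '[[[0,0,0],1,-1],[[0,0,0],1,-1],[[0,0,0],0.78,-1],[[0,0,0],0,-1],[[0,0,0],0,-1],[[0,0,0],0,-1],[[0,0,0],0,-1],[[0,0,0],0,-1],[[0,0,0],0,-1],[[0,0,0],0,-1]]'
python3 - <<'E'
from h import *
T=eyes.read_camera('top');S=eyes.read_camera('side')
im=np.hstack([T['pixels'][180:310,350:520],S['pixels'][110:240,290:460]])[:,:,::-1];cv2.imwrite('pics/t2.png',cv2.resize(im,None,fx=2.3,fy=2.3,interpolation=cv2.INTER_CUBIC))
E
```

```text
t: 22.4
eef_pos: [630.6, -271.7, 7.4]
tcp_rot: [3.142, -0.0, 1.571]
ft_force: [-0.1, 0.3, 1.0]
opening: 0.997
grip_force: 0.0
t: 23.65
eef_pos: [440.5, -354.8, 92.4]
tcp_rot: [3.141, 0.0, 1.569]
ft_force: [-0.7, -0.9, 0.1]
opening: 0.999
grip_force: 0.0
t: 24.9
eef_pos: [442.3, -353.9, 91.4]
tcp_rot: [-3.142, -0.0, 1.328]
ft_force: [0.5, 1.0, 0.1]
opening: 1.003
grip_force: 0.0
```

View pics/t2.png

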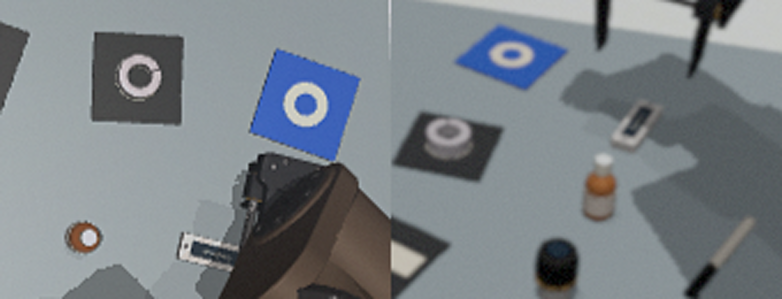

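```bash
python3 -m inch '[[[0,0,0.2],0,-1],[[0,0,0.25],0,-1],[[0,0,0.25],0,-1],[[0,0,0.25],0,-1],[[0,0,0.22],0,-1],[[0,0,0.15],0,-1],[[0,0,0.09],0,-1],[[0,0,0.05],0,-1],[[0,0,0],0,-1],[[0,0,0],0,0.3]]'; python3 -m inch '[[[0,0,0],0,0.4],[[0,0,0],0,1],[[0,0,0],0,1],[[0,0,0],0,1],[[0,0,0],0,1],[[0,0,0],0,1],[[0,0,0],0,1],[[0,0,0],0,1],[[0,0,0],0,1],[[0,0,0],0,1]]'
```

```text
t: 26.25
eef_pos: [442.4, -354.0, 4.1]
tcp_rot: [3.141, 0.0, 1.328]
ft_force: [-0.3, 0.4, 0.4]
opening: 0.941
grip_force: 0.0
t: 27.5
eef_pos: [442.3, -353.9, 3.8]
tcp_rot: [3.142, -0.0, 1.328]
ft_force: [0.2, 0.1, 0.2]
opening: 0.289
grip_force: 30.0
```

```bash
python3 -m inch '[[[0,0,-0.2],0,1],[[0,0,-0.4],0,1],[[0,0,-0.5],0,1],[[0,0,-0.5],-0.7,1],[[0,0,-0.1],-1,1],[[0,0,0],-1,1],[[0,0,0],-1,1],[[0,0,0],-1,1],[[0,0,0],-1,1],[[0,0,0],-1,1]]'; python3 -m inch '[[[0,0,0],-1,1],[[0,0,0],-1,1],[[0,0,0],-1,1],[[0,0,0],-1,1],[[0,0,0],-1,1],[[0,0,0],-1,1],[[0,0,0],-1,1],[[0,0,0],-1,1],[[0,0,0],-1,1],[[0,0,0],-1,1]]';python3 -m inch '[[[0,0.2,0],0,1],[[-0.2,0.5,0],0,1],[[-0.3,0.7,0],0,1],[[-0.3,0.8,0],0,1],[[-0.3,0.8,0],0,1],[[-0.3,0.8,0],0,1],[[-0.2,0.7,0],0,1],[[-0.1,0.5,0],0,1],[[-0.05,0.23,0],0,1],[[0,0,0],0,1]]'
```

```text
t: 28.75
eef_pos: [442.2, -353.9, 106.6]
tcp_rot: [3.141, 0.0, 1.916]
ft_force: [-1.0, 0.1, -0.5]
opening: 0.29
grip_force: 30.0
t: 30.0
eef_pos: [442.2, -353.8, 106.6]
tcp_rot: [-3.142, 0.0, 2.789]
ft_force: [-0.5, -0.5, -0.5]
opening: 0.294
grip_force: 30.0
t: 31.25
eef_pos: [649.9, -95.7, 105.9]
tcp_rot: [-3.142, -0.0, 2.786]
ft_force: [-0.6, -0.4, -0.6]
opening: 0.29
grip_force: 30.0
```

```bash
python3 -m inch '[[[0,0,0.2],0,1],[[0,0,0.3],0,1],[[0,0,0.3],0,1],[[0,0,0.3],0,1],[[0,0,0.2],0,1],[[0,0,0.1],0,1],[[0,0,0.05],0,1],[[0,0,0.05],0,1],[[0,0,0],0,1],[[0,0,0],0,1]]'; python3 -m inch '[[[0,0,0.05],0,1],[[0,0,0.04],0,1],[[0,0,0.02],0,1],[[0,0,0.015],0,1],[[0,0,0],0,1],[[0,0,0],0,1],[[0,0,0],0,1],[[0,0,0],0,1],[[0,0,0],0,1],[[0,0,0],0,1]]'
```

```text
t: 32.5
eef_pos: [650.2, -96.4, 16.2]
tcp_rot: [3.141, 0.0, 2.786]
ft_force: [-0.2, 0.5, -1.3]
opening: 0.291
grip_force: 30.0
t: 33.75
eef_pos: [650.0, -96.4, 8.4]
tcp_rot: [3.142, 0.0, 2.786]
ft_force: [-0.1, -0.8, -0.9]
opening: 0.287
grip_force: 30.0
```

```bash
python3 -m inch '[[[0,0,0.01],0,1],[[0,0,0],0,1],[[0,0,0],0,1],[[0,0,0],0,0.3],[[0,0,0],0,0],[[0,0,0],0,-0.4],[[0,0,0],0,-0.4],[[0,0,0],0,-0.4],[[0,0,0],0,-0.4],[[0,0,0],0,-0.4]]'; python3 -m inch '[[[0,0,-0.2],0,-1],[[0,0,-0.4],0,-1],[[0,0,-0.5],0,-1],[[0,0,-0.5],1,-1],[[0,0,-0.2],1,-1],[[0,0,0],1,-1],[[0,0,0],1,-1],[[0,0,0],1,-1],[[0,0,0],1,-1],[[0,0,0],1,-1]]'; python3 -m inch '[[[0,0,0],1,-1],[[0,0,0],1,-1],[[0,0,0],1,-1],[[0,0,0],1,-1],[[0,0,0],1,-1],[[0,0,0],1,-1],[[0,0,0],0.92,-1],[[0,0,0],0,-1],[[0,0,0],0,-1],[[0,0,0],0,-1]]'; python3 -m inch '[[[0.02,-0.2,0],0,-1],[[0.02,-0.5,0],0,-1],[[0.04,-0.6,0],0,-1],[[0.04,-0.6,0],0,-1],[[0.04,-0.5,0],0,-1],[[0.03,-0.3,0],0,-1],[[0.02,-0.13,0],0,-1],[[0,0,0],0,-1],[[0,0,0],0,-1],[[0,0,0],0,-1]]'
python3 - <<'E'
from h import *
T=eyes.read_camera('top');S=eyes.read_camera('side')
im=np.hstack([T['pixels'][180:310,290:460],S['pixels'][140:270,250:420]])[:,:,::-1];cv2.imwrite('pics/t3.png',cv2.resize(im,None,fx=2.3,fy=2.3,interpolation=cv2.INTER_CUBIC))
E
```

```text
t: 35.0
eef_pos: [650.0, -96.4, 7.7]
tcp_rot: [3.141, 0.0, 2.786]
ft_force: [-0.0, 0.7, 0.4]
opening: 0.697
grip_force: 0.0
t: 36.25
eef_pos: [650.1, -96.4, 116.7]
tcp_rot: [3.141, 0.0, 2.172]
ft_force: [-0.0, 0.3, 0.1]
opening: 0.997
grip_force: 0.0
t: 37.5
eef_pos: [650.0, -96.3, 115.9]
tcp_rot: [3.141, -0.0, 1.572]
ft_force: [0.2, -0.0, 0.3]
opening: 0.999
grip_force: 0.0
t: 38.75
eef_pos: [480.7, -83.8, 115.6]
tcp_rot: [3.141, -0.0, 1.571]
ft_force: [0.1, 0.7, 0.2]
opening: 1.002
grip_force: 0.0
```

View pics/t3.png

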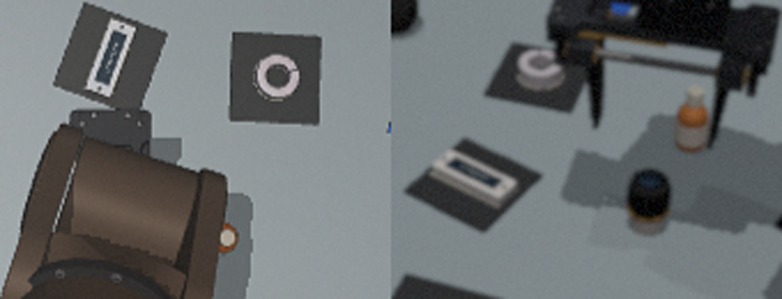

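The scale lies on its rectangle and the collar on its ring; the eyepiece still stands untouched below the open fingers. Next, the eyepiece.

```bash
python3 -m inch '[[[0,0,0.2],0,-1],[[0,0,0.3],0,-1],[[0,0,0.3],0,-1],[[0,0,0.3],0,-1],[[0,0,0.24],0,-1],[[0,0,0.15],0,-1],[[0,0,0.09],0,-1],[[0,0,0.06],0,-1],[[0,0,0],0,-1],[[0,0,0],0,0.0]]'; python3 -m inch '[[[0,0,0],0,0.1],[[0,0,0],0,1],[[0,0,0],0,1],[[0,0,0],0,1],[[0,0,0],0,1],[[0,0,0],0,1],[[0,0,0],0,1],[[0,0,0],0,1],[[0,0,0],0,1],[[0,0,0],0,1]]'
```

```text
t: 40.1
eef_pos: [480.4, -83.8, 17.6]
tcp_rot: [3.141, 0.0, 1.571]
ft_force: [0.5, -0.2, -0.2]
opening: 0.944
grip_force: 0.0
t: 41.35
eef_pos: [480.2, -83.8, 17.3]
tcp_rot: [3.142, -0.0, 1.571]
ft_force: [0.6, 0.5, 0.2]
opening: 0.416
grip_force: 30.0
```

```bash
python3 -m inch '[[[0,0,-0.2],0,1],[[0,0,-0.4],0,1],[[0,0,-0.4],0,1],[[0.2,0.2,0],0,1],[[0.5,0.4,0],0,1],[[0.5,0.5,0],0,1],[[0.5,0.5,0],0,1],[[0.5,0.4,0],0,1],[[0.4,0.35,0],0,1],[[0.2,0.18,0],0,1]]'; python3 -m inch '[[[0,0,0],0,1],[[0,0,0],0,1],[[0,0,0.2],0,1],[[0,0,0.3],0,1],[[0,0,0.2],0,1],[[0,0,0.08],0,1],[[0,0,0.05],0,1],[[0,0,0],0,1],[[0,0,0],0,1],[[0,0,0],0,1]]'
```

```text
t: 42.6
eef_pos: [632.6, 86.2, 76.5]
tcp_rot: [-3.141, -0.0, 1.572]
ft_force: [-0.4, -0.7, -1.2]
opening: 0.417
grip_force: 30.0
t: 43.85
eef_pos: [632.2, 84.3, 27.9]
tcp_rot: [3.141, -0.0, 1.571]
ft_force: [0.1, -0.1, -0.5]
opening: 0.415
grip_force: 30.0
```

Target TCP z ≈ 21.3.

```bash
python3 -m inch '[[[0,0,0.05],0,1],[[0,0,0.03],0,1],[[0,0,0.015],0,1],[[0,0,0.01],0,1],[[0,0,0.005],0,1],[[0,0,0],0,1],[[0,0,0],0,1],[[0,0,0],0,1],[[0,0,0],0,1],[[0,0,0],0,1]]'; python3 -m inch '[[[0,0,0],0,1],[[0,0,0],0,0.2],[[0,0,0],0,0.1],[[0,0,0],0,0],[[0,0,0],0,-0.3],[[0,0,0],0,-0.6],[[0,0,0],0,-0.6],[[0,0,0],0,-0.6],[[0,0,0],0,-0.6],[[0,0,0],0,-0.6]]'; python3 -m inch '[[[0,0,-0.2],0,-0.6],[[0,0,-0.3],0,-0.6],[[0,0,-0.4],0,-0.6],[[0,0,-0.5],0,-0.6],[[0,0,-0.5],0,-0.6],[[0,-0.5,0],0,-0.6],[[0,-0.7,0],0,-0.6],[[0,-0.7,0],0,-0.6],[[0,-0.7,0],0,-0.6],[[0,0,0],0,-0.6]]'
python3 - <<'E'
from h import *
T=eyes.read_camera('top');S=eyes.read_camera('side')
cv2.imwrite('pics/t4.png',cv2.resize(T['pixels'][170:310,130:500,::-1],None,fx=2.1,fy=2.1,interpolation=cv2.INTER_CUBIC))
cv2.imwrite('pics/s4.png',cv2.resize(S['pixels'][130:450,190:450,::-1],None,fx=1.8,fy=1.8,interpolation=cv2.INTER_CUBIC))
for n in('petri_dish','cleaner'): print(n,[d['centre'] for d in eyes.spot_point(n,S)][:1])
for n,k in(('eyepiece','pad_eyepiece'),('aux_lens','pad_lens'),('collar','pad_collar'),('scale_block','pad_scale')):
    a,b=eyes.spot_point(n,S),eyes.spot_point(n,T)
    if a and b: print(n,tri(S,a[0]['centre'],T,b[0]['centre']).round(1))
E
```

```text
t: 45.1
eef_pos: [632.0, 84.2, 21.3]
tcp_rot: [3.142, -0.0, 1.571]
ft_force: [-2.3, -0.5, 5.2]
opening: 0.416
grip_force: 30.0
t: 46.35
eef_pos: [632.0, 84.2, 21.0]
tcp_rot: [3.142, -0.0, 1.571]
ft_force: [-0.1, -0.3, -0.7]
opening: 0.798
grip_force: 0.0
t: 47.6
eef_pos: [474.1, 84.3, 136.4]
tcp_rot: [3.141, -0.0, 1.571]
ft_force: [1.4, 0.0, -0.9]
opening: 0.802
grip_force: 0.0
petri_dish [[417.9, 314.7]]
cleaner []
eyepiece [636.2  81.3  -5.4]
aux_lens [621.  257.7  11.6]
collar [ 632.7 -280.2  -10.3]
scale_block [645.6 -92.    4.6]
```

View pics/t4.png

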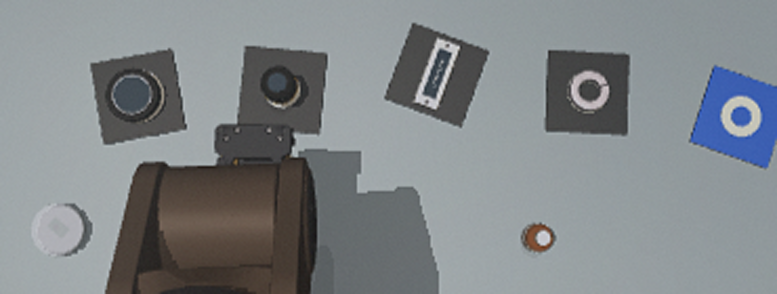

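View pics/s4.png

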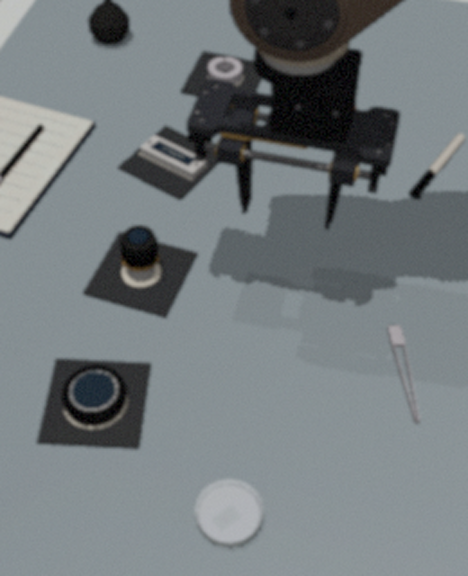

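Both views show every accessory centred on its own pad, with the petri dish and bottle undisturbed and the arm clear.

```bash
python3 -c "
from cell import env
print(env.job_done())"
```

```text
the job is handed in; nothing more can be done
None
```

I put all four accessories away on their matching pads, with the petri dish and bottle left in place, and handed the job in at about 48 s; the final camera views looked right, but the judge returned no verdict.

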